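Nip up a bulkhead locknut with an adjustable wrench

ROBOT

A 7-joint arm with a two-finger parallel gripper is mounted at the origin on the work surface; the furniture and walls round the work are solid. World frame = base frame: x ahead of the robot, y to its left, z up, the work surface at z = 0. Lengths are in m, angles in rad, forces in N, time in s.
With the tool pointing down it reaches from about 0.425 to 0.925 m from the base axis. Payload 6.8 kg.
Tool frame: the origin (TCP) lies at the very end of the fingers, on their centre line; the grasp point (between the pads) lies 19 mm behind it; z points along the fingers, y is the line along which they close (so a half turn about z gives the same grasp; the last joint's range is limited). The gripper opens to 85 mm and grips with 20 to 120 N. Pads are 22 mm wide; open, the fingers measure 114 mm over their backs; the gripper's body (76 mm by 85 mm) begins 54 mm behind the grasp point. The pads swing forward as they close: fully open they stand 13 mm farther back than shut.
Start: joints at [-1.41, 0.477, 0.022, 1.555, -0.011, 1.109, -0.083], TCP at [0.179, 0.651, 0.231] pointing down, gripper open.
Joint ranges: [-2.96, 2.96], [-0.34, 2.1], [-1.41, 1.46], [0.24, 2.44], [-1.37, 4.51], [0.17, 1.92], [-2.96, 2.96]. Speed limits (rad/s): [2.39, 2.39, 3.14, 3.14, 3.14, 3.14, 3.14].

INTERFACE

Orientations are given as a unit quaternion [w, x, y, z].
In Python, from station import bot gives the robot as it stands.
- The arm moves only by the tool jog_arm, never from a script. Its argument "motion" is a list of rows, each a list of 7 numbers: the turn, a rotation vector about the tool's x, y, z in rad, then the shift along the tool's x, y, z in mm, then the finger opening in mm, from 0 to 85.4. A call has 1 to 10 rows; each row is the pose to reach, as a shift and turn from the pose commanded when the call began, along the tool's axes at that moment; what a row does not reach only later rows make up. A row lasts 1/8 s, in which the tool goes at most 62.5 mm and 10.7 degrees, less where a joint would pass 70% of its speed; a pose out of reach is approached as far as the arm can. A call with a gripper value outside its range is refused whole. The fingers move at their own pace and stop on an object; "grip_force" is the grip in N (left out, the last holds). Time passes only in rows, so rows that repeat a pose let the fingers close. It gives the time, the measured TCP pose, the force, the opening and the grip force at its end, in the units of the state.
- bot.get_obs(): the state, without advancing time (a new reading comes with each control period).
- bot.read_camera(name): name is "scene" or "side" or "wrist"; returns a dict with "pixels" (420x560x3 uint8, red, green, blue), "camera_matrix" (3x3 intrinsics, pixels), "T" (4x4, takes a point from camera to world coordinates); the wrist camera has in their place "tool_from_camera" (4x4, takes a point from camera to tool coordinates, whose origin is the TCP and whose axes are the flange's). Camera axes: x right, y down, z forward; pixel columns grow to the right and rows downward; lengths in m; the calibration is good to about 2 mm. The wrist camera is an equidistant fisheye: a pixel r from the principal point sees the ray r / f radians off the axis. A picture is of the moment at which its call begins: read the wrist's pose just before it. There is no depth.
- bot.hand_in(): hands the job in; it is judged then, once.
Trained networks look in a picture, given as the dict that the camera call returned (one of the last four; its "shot" number tells which), for a name from the list of things; names that differ only in an ending like _2 or _b are one class to them, and where a whole thing is asked for, a point or a joint stands for the part that bears it (a point fixed in the world has none). Each returns a list of dicts, best first, with "score" (0 to 1); they miss things now and then, are a little off and sometimes report something else, mostly with a low value. They report only what shows in the picture. A call takes as long as a camera call.
- bot.spot_in(thing, picture): "xy" ([column, row] in pixels, amid what is visible of it).
- bot.tip_of(thing, picture): "xy" ([column, row] in pixels: a listed point, or the origin of a listed thing).
The state is a dict: "t": time; "q": joint angles; "joint_vel": joint speeds; "joint_torque": joint torques, N m; "eef_pos": TCP position; "tool_rot": TCP orientation; "contact_force": force on the tool from outside, world axes, zero at the start; "torque": the same for the moment, N m; "gripper_width": opening from 0.0 (shut) to 1.0 (fully open); "grasp_force": force on a finger pad.
Only numpy, scipy, OpenCV 4.12 (cv2) and the standard library are available. Lean on these libraries where they do the work, as an engineer would, in place of code of your own. Each camera call takes 0.05 s, during which the arm holds its last target. There are 200 camera calls.

TASK

Tighten the hexagonal locknut of the hose connector on the vacuum base plate: lay the open jaws of the adjustable wrench round the nut, flat on the plate, and roll the wrench's worm with a light fingertip until the sliding jaw is snug on the flats. Only then swing the handle clockwise, seen from above, until the nut comes up against its stop; let go and leave the wrench lying on the nut, its jaw still snug, and leave the vials, the beaker and the roll of tape where they are.

Things in the scene. Friction and masses are not known exactly. Their poses are not given: they have to be found in the camera images.
- base_plate: vacuum base plate: flat light-grey metal, 140 x 240 x 12 mm on four feet, fixed, with a thin black seal ring (108 mm) let in round the hose connector. Origin: under its centre, on the desk; its top is 18 mm higher. x: short side, y: long side. The room to swing the handle is on its left (+y); a kettle stands behind its right end, tall cartons and a drawer unit to the right and in front
- nut_centre (a point): centre, half-way up, of the steel hexagon locknut: 30 mm across flats, 34.6 mm across corners, 16 mm high; the plate's top is 8 mm below this point. x axis through two opposite corners, y axis square to two flats, z up; turns with the nut. The connector's thread (20 mm thick) and hose barb (15 mm) rise out of it, to 51 mm above the plate
- locknut (a joint): turn of the nut in rad, growing clockwise seen from above (tightening); 0 to 0.15 at the start, stop at 0.70. It drags with about 0.4 N m, then meets the stop. Pulling on hard against the stop (over about 7 N at the handle) springs the jaw open again
- wrench: adjustable wrench (steel, about 0.35 kg, 225 mm long), lying flat, worm side up. Origin: on its underside, on the axis of a 30 mm nut seated on the fixed jaw; z up. x points out of the mouth along the jaws, throat bottom at x = -19.5 mm, jaw tips at +18. Fixed jaw's face at y = -15 mm, sliding jaw's at y = gap - 15 mm. Head 16 mm thick. The handle points along x, y = (-0.924, +0.383)
- wrench_grip (a point): a point on the handle, 100 mm from the wrench's origin and 8 mm above its underside; axes as the wrench's. The handle is straight from 80 to 190 mm, 23 mm wide, 9 mm thick (3.5 to 12.5 mm above the underside), 22.5 deg off the jaws' axis towards the sliding jaw's side. The weight lies near the head, some 60 mm from the origin
- worm: knurled roller in the wrench's head, 18 mm thick and long, axis along the wrench's y. Origin: its centre, 11.5 mm above the underside; its crown stands 4.5 mm proud of the head. Dragging the crown towards the nut (wrench's +x) closes the jaw, 5 mm a turn. Rolling takes about 7 N; a fingertip slips if it presses under about 12 N; over 40 N is too much. It stays where it is left
- jaw (a joint): gap between the wrench's jaw faces in m: 0.0338 to 0.0356 at the start, 0.030 when snug on the nut. It moves only with the worm. A drag on the worm also pushes the loose wrench forward until its throat meets the nut
- jaw_centre (a point): point in the wrench 8 mm above its origin, half-way up the head, at the centre of a seated nut; axes as the wrench's
- beaker_2: small glass beaker, 54 mm across, 67 mm high, on the desk to the right of the plate; leave it. Origin: centre of its underside
- sample_vial_1: sample vial with blue cap, 27 mm across, 60 mm high, right of the plate; leave it. Origin: centre of its underside
- sample_vial_3: another such vial beside it; leave it. Origin: centre of its underside
- label_tape: roll of tape lying flat, 100 mm across, 25 mm high, behind the plate; leave it. Origin: centre of its underside

How it is judged:
By the outcome, as a careful person would: the job done as asked, in the order asked, and still so for the second after the job is handed in, with the robot touching nothing.
It also fails if it takes over 72 s, if anything falls off the work surface, if the arm or the gripper's body presses on something with over 40 N, if the wrist force passes 120 N, or if a joint passes its speed limit or range.

## Working session

There is one attempt and no reset: what is moved stays moved. The work goes in short steps, Python scripts to look and compute and a tool call to move; the robot and the scene stay as the last step left them, time stands still between calls to the robot, and variables do not carry over. Pictures are saved under pics/ and viewed, at most 10 in all, crops included, and the job is handed in when it is done.

Besides the shell and the picture viewer there is one more tool, called after "Emit:" as name(argument=value, ...), one argument or row to a line, values as JSON. jog_arm: Moves the arm, as the interface text tells. Its arguments: {"type":"object","properties":{"motion":{"type":"array"},"grip_force":{"type":"number"}},"required":["motion"]}

```bash
ls; mkdir -p pics
cat > h.py <<'E'
import numpy as np, cv2
from station import bot
from scipy.spatial.transform import Rotation as R
def rot(q): return R.from_quat([q[1],q[2],q[3],q[0]])
def Ttool(o):
    T=np.eye(4);T[:3,:3]=rot(o['tool_rot']).as_matrix();T[:3,3]=o['eef_pos'];return T
def shot(name):
    o=bot.get_obs();p=bot.read_camera(name)
    p2=dict(p); p2['Tw']=p['T'] if 'T' in p else Ttool(o)@np.array(p['tool_from_camera'])
    p2['fish']=name=='wrist'
    return p,p2
def onplane(p2,xy,z):
    K=np.array(p2['camera_matrix']);u=(xy[0]-K[0,2])/K[0,0];v=(xy[1]-K[1,2])/K[1,1]
    if p2['fish']:
        r=np.hypot(u,v);d=np.array([u/r*np.sin(r),v/r*np.sin(r),np.cos(r)]) if r>1e-9 else np.array([0,0,1.])
    else: d=np.array([u,v,1.])
    T=np.array(p2['Tw']);d=T[:3,:3]@d;c=T[:3,3]
    return c+d*(z-c[2])/d[2]
def save(p,n): cv2.imwrite('pics/'+n,p['pixels'][:,:,::-1])
E
python3 - <<'E'
from h import *
o=bot.get_obs();print(o)
zs={'nut_centre':.026,'wrench':.0,'wrench_grip':.008,'worm':.0115,'base_plate':0,'jaw_centre':.008,'beaker_2':0,'sample_vial_1':0,'label_tape':0}
ims=[]
for n in ['scene','side','wrist']:
    p,p2=shot(n);ims.append(p['pixels']);save(p,n+'0.png')
    print(n,p2['Tw'][:3,3])
    for k,z in zs.items():
        for d in bot.tip_of(k,p)[:2]: print(k,round(d['score'],2),np.round(d['xy']),np.round(onplane(p2,d['xy'],z),3))
E
```

```text
pics
{'t': 0.0, 'q': array([-1.41008864,  0.47780175,  0.02232523,  1.55646234, -0.01149763,
        1.10928944, -0.08310137]), 'joint_vel': array([ 5.02136280e-04,  7.23185326e-05, -4.78948858e-04, -7.00238708e-04,
       -1.50588803e-03,  2.59380698e-05, -1.21441376e-03]), 'joint_torque': array([ 5.81496170e-04, -5.96448255e+01,  1.60839424e+00, -2.81202257e+01,
        1.25180781e-02,  9.41197271e-03,  8.80844368e-06]), 'eef_pos': array([0.17911643, 0.6501833 , 0.23031973]), 'tool_rot': array([-5.70791228e-05,  1.33982626e-01,  9.90983257e-01, -9.14674936e-04]), 'contact_force': array([-0.2733813 , -0.33089609, -0.21170272]), 'torque': array([ 0.02497368, -0.06004873, -0.00453461]), 'grasp_force': 0.0, 'gripper_width': 0.9989041698831834}
scene [ 0.10342949 -0.44915392  0.38953902]
nut_centre 0.51 [227. 256.] [0.539 0.104 0.026]
wrench 0.62 [190. 247.] [0.54  0.227 0.   ]
wrench 0.58 [228. 254.] [0.576 0.147 0.   ]
wrench_grip 0.54 [168. 225.] [0.559 0.342 0.008]
base_plate 0.69 [312. 290.] [ 0.597 -0.056  0.   ]
base_plate 0.66 [210. 254.] [0.55  0.171 0.   ]
jaw_centre 0.49 [189
[... 472 characters left out ...]
32. 269.] [0.526 0.223 0.012]
base_plate 0.6 [326. 259.] [0.543 0.173 0.   ]
jaw_centre 0.56 [335. 252.] [0.528 0.158 0.008]
beaker_2 0.7 [353. 204.] [ 0.508 -0.089  0.   ]
sample_vial_1 0.75 [319. 205.] [ 0.594 -0.067  0.   ]
sample_vial_1 0.63 [326. 200.] [ 0.579 -0.103 -0.   ]
label_tape 0.59 [208. 253.] [0.781 0.206 0.   ]
wrist [0.09886618 0.67318798 0.37345879]
wrench 0.76 [105. 406.] [0.544 0.173 0.   ]
wrench_grip 0.56 [146. 415.] [0.561 0.275 0.008]
worm 0.57 [122. 411.] [0.544 0.225 0.012]
base_plate 0.54 [103. 405.] [0.541 0.17  0.   ]
jaw_centre 0.68 [100. 409.] [0.545 0.163 0.008]
beaker_2 0.78 [ 21. 384.] [ 0.482 -0.076  0.   ]
sample_vial_1 0.55 [104. 405.] [0.54  0.173 0.   ]
```

Run:
```python
import cv2
a=cv2.imread('pics/scene0.png')[150:370,110:390];b=cv2.imread('pics/side0.png')[150:370,180:460]
cv2.imwrite('pics/c0.png',cv2.resize(cv2.vconcat([a[:,:],b]),None,fx=1.35,fy=1.35) if 0 else cv2.hconcat([cv2.resize(a,(400,314)),cv2.resize(b,(400,314))]))
```

```text
(no output)
```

View pics/c0.png

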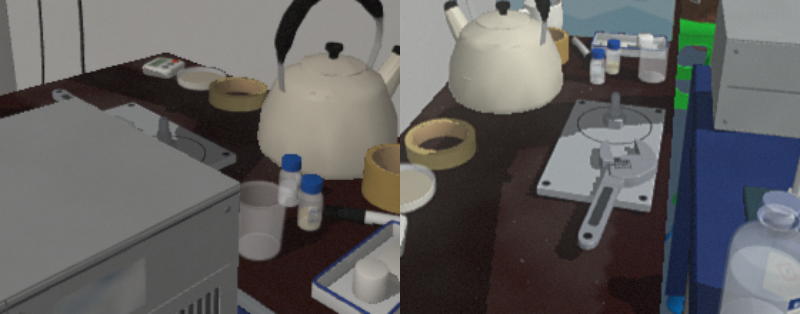

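Emit:
jog_arm(
  motion=[
    [0,0,0,-30,-20,-40,85],
    [0,0,0,-80,-55,-80,85],
    [0,0,0,-130,-90,-110,85],
    [0,0,0,-180,-125,-110,85],
    [0,0,0,-230,-160,-110,85],
    [0,0,0,-280,-190,-110,85],
    [0,0,0,-320,-215,-110,85],
    [0,0,0,-350,-235,-110,85],
    [0,0,0,-350,-235,-110,85],
  ],
)

```text
t: 2.62
eef_pos: [0.4567, 0.3279, 0.3416]
tool_rot: [0.001, 0.137, 0.991, -0.0]
contact_force: [-0.0, 0.5, -1.3]
gripper_width: 0.996
grasp_force: 0.0
```

```bash
cat >> h.py <<'E'
zs={'nut_centre':.026,'wrench':.018,'wrench_grip':.026,'worm':.0295,'base_plate':0,'jaw_centre':.026}
def scan(name,fn=None,zz=None):
    p,p2=shot(name)
    if fn: save(p,fn)
    for k,z in (zz or zs).items():
        for d in bot.tip_of(k,p)[:2]: print(name,k,round(d['score'],2),np.round(d['xy'],1),np.round(onplane(p2,d['xy'],z),4))
    return p,p2
E
python3 - <<'E'
from h import *
o=bot.get_obs();print(o['t'],o['eef_pos'],o['tool_rot'],o['q'])
scan('wrist','w1.png');scan('side')
E
```

```text
2.625 [0.45670443 0.32791484 0.34162509] [ 6.16579633e-04  1.37256217e-01  9.90535367e-01 -1.94914695e-04] [-0.9178359   0.20143265  0.21857564  1.69881929 -0.04455221  1.24577789
  0.60608261]
wrist nut_centre 0.74 [ 84.6 279.1] [ 0.5575 -0.0754  0.026 ]
wrist nut_centre 0.65 [163.6 246.8] [0.5347 0.1147 0.026 ]
wrist wrench 0.89 [204.  222.5] [0.5156 0.1928 0.018 ]
wrist wrench_grip 0.59 [266.7 214.6] [0.5268 0.2919 0.026 ]
wrist worm 0.55 [231.  218.1] [0.5166 0.2392 0.0295]
wrist worm 0.19 [106.5 290.1] [ 0.5872 -0.0346  0.0295]
wrist base_plate 0.65 [195.2 238.7] [0.544 0.162 0.   ]
wrist jaw_centre 0.6 [202.3 225.5] [0.5171 0.1912 0.026 ]
wrist jaw_centre 0.5 [108.3 286.5] [ 0.5824 -0.0293  0.026 ]
side nut_centre 0.64 [330.3 233. ] [0.5432 0.1139 0.026 ]
side wrench_grip 0.77 [324.3 285.3] [0.5312 0.2931 0.026 ]
side worm 0.61 [330.4 268. ] [0.5269 0.2453 0.0295]
side worm 0.55 [334.4 252.6] [0.5257 0.193  0.0295]
side base_plate 0.92 [326.  258.7] [0.5433 0.1729 0.    ]
side base_plate 0.71 [352.7 202.7] [ 0.5105 -0.0998  0.    ]
side jaw_centre 0.9 [336.6 253.2] [0.5218 0.1887 0.026 ]
```

View pics/w1.png

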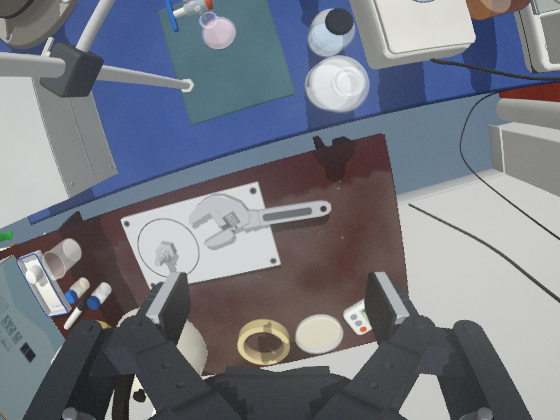

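Emit:
jog_arm(
  motion=[
    [0,0,-0.18,-10,2,15,85],
    [0,0,-0.36,-20,4,30,85],
    [0,0,-0.54,-30,5,50,85],
    [0,0,-0.72,-40,7,70,85],
    [0,0,-0.9,-50,9,90,85],
    [0,0,-1.08,-60,10,110,85],
    [0,0,-1.26,-70,12,125,85],
    [0,0,-1.44,-72,12,140,85],
    [0,0,-1.62,-72,12,150,85],
    [0,0,-1.74,-72,12,160,85],
  ],
)

```text
t: 4.58
eef_pos: [0.527, 0.3236, 0.1808]
tool_rot: [-0.0, -0.673, 0.74, 0.0]
contact_force: [-0.5, -0.4, -0.2]
gripper_width: 0.993
grasp_force: 0.0
```

Run:
```python
from h import *
o=bot.get_obs();print(o['t'],o['eef_pos'],o['tool_rot'],o['q'])
scan('wrist','w2.png');scan('side')
a=cv2.imread('pics/w2.png');
```

```text
4.575 [0.52699682 0.32358998 0.18078957] [-1.09056151e-04 -6.72646898e-01  7.39963605e-01  4.35927244e-05] [-0.60190325  0.43609097 -0.06554285  1.74270297  0.03359586  0.96410974
  2.36586368]
wrist nut_centre 0.17 [242.2  41.2] [0.5436 0.1791 0.026 ]
wrist wrench_grip 0.81 [270.9 166.2] [0.5293 0.2972 0.026 ]
wrist worm 0.64 [278.4 101.9] [0.5168 0.2388 0.0295]
wrist base_plate 0.97 [241.8  37.9] [0.5459 0.1702 0.    ]
wrist jaw_centre 0.64 [241.1  36.7] [0.5442 0.1747 0.026 ]
side nut_centre 0.44 [330.1 232.8] [0.5437 0.1132 0.026 ]
side wrench 0.75 [334.8 261.7] [0.5228 0.2065 0.018 ]
side wrench_grip 0.93 [324.  287.9] [0.5307 0.3003 0.026 ]
side wrench_grip 0.18 [316.9 209.6] [0.5874 0.011  0.026 ]
side worm 0.6 [335.4 269.1] [0.5178 0.2468 0.0295]
side worm 0.43 [328.5 200.7] [ 0.5663 -0.0361  0.0295]
side base_plate 0.82 [323.5 256.1] [0.5494 0.1646 0.    ]
side jaw_centre 0.59 [334.8 249.5] [0.5267 0.1763 0.026 ]
```

View pics/w2.png

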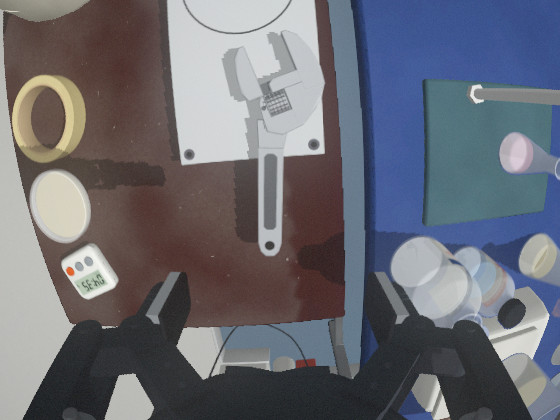

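Emit:
jog_arm(
  motion=[
    [0,0,0,40,0,0,85],
    [0,0,0,80,0,0,85],
    [0,0,0,80,0,0,85],
  ],
)

```text
t: 5.65
eef_pos: [0.5193, 0.2401, 0.1813]
tool_rot: [-0.001, -0.669, 0.743, -0.001]
contact_force: [0.6, 0.2, 0.1]
gripper_width: 0.996
grasp_force: 0.0
```

Run:
```python
from h import *
o=bot.get_obs();print(o['t'],o['eef_pos'],o['tool_rot'])
p,p2=scan('wrist','w3.png')
np.savez('w3.npz',K=p2['camera_matrix'],T=p2['Tw'])
a=cv2.imread('pics/w3.png');cv2.imwrite('pics/w3c.png',cv2.resize(a[0:230,150:400],None,fx=2.6,fy=2.6,interpolation=cv2.INTER_CUBIC))
```

```text
5.65 [0.51926343 0.24009973 0.18133064] [-7.33961047e-04 -6.69051370e-01  7.43215486e-01 -6.83552668e-04]
wrist nut_centre 0.81 [231.8  60.8] [0.5458 0.1121 0.026 ]
wrist wrench 0.86 [274.1 147. ] [0.5166 0.1969 0.018 ]
wrist wrench_grip 0.89 [271.9 247.5] [0.5294 0.2957 0.026 ]
wrist worm 0.83 [277.8 193.8] [0.5176 0.2397 0.0295]
wrist base_plate 0.78 [243.8 120.2] [0.5439 0.169  0.    ]
wrist jaw_centre 0.63 [ 60.7 189.5] [0.7567 0.2075 0.026 ]
```

View pics/w3c.png

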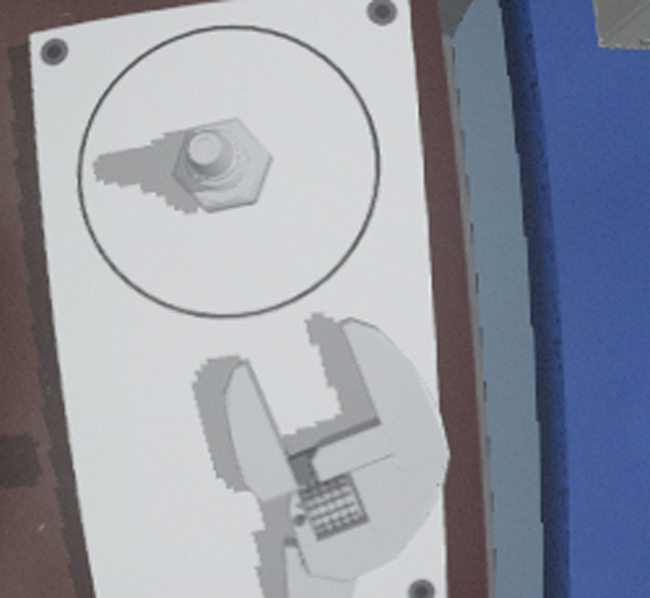

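Run:
```python
from h import *
z=np.load('w3.npz');p2=dict(camera_matrix=z['K'],Tw=z['T'],fish=True)
W=lambda c,zz: onplane(p2,(150+c[0]/2.6,c[1]/2.6),zz)[:2]
im=cv2.imread('pics/w3c.png')
ring=np.array([W(c,.018) for c in [(229,27),(80,165),(229,317),(379,165),(120,75),(335,75),(120,265),(335,270)]])
from scipy.optimize import least_squares
s=least_squares(lambda v:np.hypot(*(ring-v[:2]).T)-v[2],[.54,.11,.054]);print('ring',s.x,s.fun)
hexa=np.array([W(c,.034) for c in [(193,128),(240,118),(272,160),(253,204),(208,211),(175,170)]])
c=hexa.mean(0);d=hexa-c;print('hex',c,np.hypot(*d.T)*1e3,np.degrees(np.arctan2(d[:,1],d[:,0]))%60)
for n,a,b in [('fixed',(345,322),(380,420)),('slid',(245,362),(295,470)),('throat',(310,450),(380,420))]:
    A,B=W(a,.034),W(b,.034);v=B-A;print(n,A,B,np.degrees(np.arctan2(v[1],v[0])))
print('worm',W((335,505),.0385))
```

```text
ring [0.5424804  0.11538847 0.05344064] [ 0.00045155  0.00050914  0.00074307  0.00068438  0.00077595 -0.0017836
 -0.00181977  0.00043929]
hex [0.54152368 0.11621348] [16.95154174 17.25886143 16.46178132 17.17543611 16.76459971 16.53291629] [ 1.42773075  4.87926429 58.13720144 59.5987642   5.67919017 57.72984282]
fixed [0.50655787 0.17496017] [0.49791645 0.21005204] 103.83392213425743
slid [0.54200147 0.18490524] [0.52925647 0.22474633] 107.739248453558
throat [0.5232192  0.21816036] [0.49791645 0.21005204] -162.2318294093857
worm [0.51648125 0.23769115]
```

Run:
```python
from h import *
z=np.load('w3.npz');p=bot.read_camera('side');
tc=None
w=bot.read_camera('wrist');tc=np.array(w['tool_from_camera']);K=z['K']
def P(pos,q):
    return dict(camera_matrix=K,Tw=Ttool(dict(eef_pos=pos,tool_rot=q))@tc,fish=True)
A=P([.4567,.3279,.3416],[.000617,.13726,.99053,-.0002]);B=P([.5270,.3236,.1808],[-.0001,-.67265,.73996,0])
for a,b in [((192,124),(425,80)),((292,95),(427,222)),((337,85),(417,262))]:
    for zz in (-.3,-.2,-.1,0,.05,.1,.15): print(zz,onplane(A,a,zz)[:2].round(3),onplane(B,b,zz)[:2].round(3))
```

```text
-0.3 [0.361 0.14 ] [0.217 0.203]
-0.2 [0.363 0.167] [0.265 0.209]
-0.1 [0.365 0.194] [0.314 0.215]
0 [0.367 0.221] [0.362 0.222]
0.05 [0.368 0.234] [0.386 0.225]
0.1 [0.369 0.248] [0.41  0.228]
0.15 [0.37  0.261] [0.435 0.231]
-0.3 [0.364 0.392] [0.211 0.507]
-0.2 [0.366 0.386] [0.26  0.465]
-0.1 [0.367 0.381] [0.31  0.422]
0 [0.369 0.376] [0.359 0.379]
0.05 [0.37  0.374] [0.384 0.358]
0.1 [0.371 0.371] [0.408 0.337]
0.15 [0.372 0.368] [0.433 0.316]
-0.3 [0.367 0.502] [0.228 0.605]
-0.2 [0.368 0.483] [0.275 0.546]
-0.1 [0.369 0.464] [0.321 0.488]
0 [0.371 0.444] [0.368 0.43 ]
0.05 [0.372 0.435] [0.391 0.401]
0.1 [0.372 0.425] [0.415 0.372]
0.15 [0.373 0.416] [0.438 0.343]
```

Emit:
jog_arm(
  motion=[
    [0,0,0,-35,-2,0,60],
    [0,0,0,-66,-4,20,60],
    [0,0,0,-66,-4,60,60],
    [0,0,0,-66,-4,100,60],
    [0,0,0,-66,-4,130,60],
    [0,0,0,-66,-4,150,60],
    [0,0,0,-66,-4,156,60],
    [0,0,0,-66,-4,156,60],
  ],
)

```text
t: 7.1
eef_pos: [0.5298, 0.3097, 0.0257]
tool_rot: [0.0, -0.671, 0.741, -0.0]
contact_force: [0.8, -0.3, 0.7]
gripper_width: 0.698
grasp_force: 0.0
```

Run:
```python
from h import *
o=bot.get_obs();print(o['t'],o['eef_pos'],o['tool_rot'],o['contact_force'])
p,p2=scan('wrist','w4.png')
```

```text
7.1 [0.52980002 0.30967479 0.02568766] [ 2.90674326e-04 -6.71036634e-01  7.41424137e-01 -1.91311689e-05] [ 0.83048412 -0.25326498  0.67904548]
wrist wrench_grip 0.81 [273.2 251.2] [0.5294 0.2956 0.026 ]
wrist worm 0.86 [285.3 131.6] [0.5185 0.2394 0.0295]
wrist base_plate 0.59 [217.5   8.6] [0.5459 0.1725 0.    ]
```

View pics/w4.png

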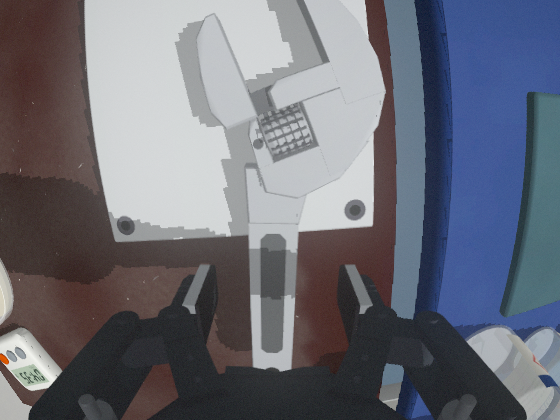

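Emit:
jog_arm(
  motion=[
    [0,0,0,0,0,5,40],
    [0,0,0,0,0,5,20],
    [0,0,0,0,0,5,15],
    [0,0,0,0,0,5,15],
    [0,0,0,0,0,5,15],
    [0,0,0,0,0,5,15],
  ],
  grip_force=40,
)

```text
t: 8.2
eef_pos: [0.5294, 0.3093, 0.0202]
tool_rot: [-0.0, -0.671, 0.741, 0.0]
contact_force: [0.6, 0.8, -1.2]
gripper_width: 0.255
grasp_force: 40.8
```

Emit:
jog_arm(
  motion=[
    [0,0,0,0,0,-1,15],
    [0,0,-0.06,11,6,-1,15],
    [0,0,-0.12,22,12,-1,15],
    [0,0,-0.18,34,18,-1,15],
    [0,0,-0.25,46,25,-1,15],
    [0,0,-0.25,46,25,-1,15],
    [0,0,-0.25,46,25,-1,15],
  ],
)

```text
t: 9.07
eef_pos: [0.5003, 0.2665, 0.0214]
tool_rot: [-0.0, 0.758, -0.653, -0.0]
contact_force: [0.0, 0.4, -2.8]
gripper_width: 0.256
grasp_force: 40.7
```

Run:
```python
from h import *
o=bot.get_obs();print(o['t'],o['eef_pos'],o['tool_rot'],o['contact_force'])
p,p2=scan('wrist','w5.png');scan('side')
np.savez('w5.npz',K=p2['camera_matrix'],T=p2['Tw'])
a=cv2.imread('pics/w5.png');cv2.imwrite('pics/w5c.png',cv2.resize(a[0:230,130:430],None,fx=2.6,fy=2.6,interpolation=cv2.INTER_CUBIC))
```

```text
9.075 [0.50031535 0.26653972 0.02136215] [-2.38368839e-04  7.57784790e-01 -6.52504523e-01 -5.09675000e-05] [ 0.04621001  0.42261047 -2.83511872]
wrist wrench_grip 0.71 [275.1 257.6] [0.5023 0.2542 0.026 ]
wrist worm 0.69 [287.3 128.7] [0.5062 0.1942 0.0295]
side nut_centre 0.51 [206.9 257.1] [0.7607 0.2558 0.026 ]
side nut_centre 0.36 [330.3 231.7] [0.5438 0.1084 0.026 ]
side wrench 0.96 [339.1 248.3] [0.5198 0.1572 0.018 ]
side wrench_grip 0.87 [342.6 273.3] [0.5043 0.2518 0.026 ]
side worm 0.57 [344.2 255.1] [0.5067 0.1977 0.0295]
side jaw_centre 0.56 [338.6 240. ] [0.5232 0.1387 0.026 ]
```

View pics/w5c.png

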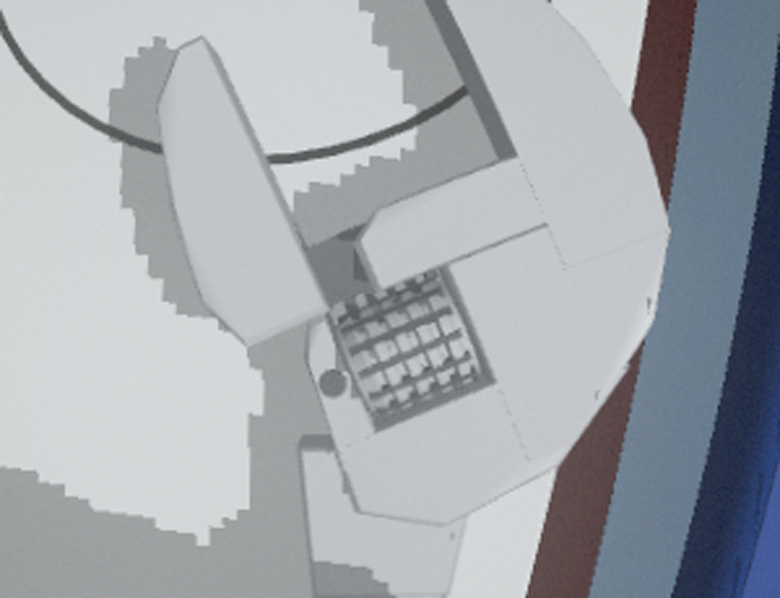

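Run:
```python
from h import *
z=np.load('w5.npz');p2=dict(camera_matrix=z['K'],Tw=z['T'],fish=True)
W=lambda c,zz: onplane(p2,(130+c[0]/2.6,c[1]/2.6),zz)[:2]
for n,a,b in [('fixed',(435,3),(517,157)),('slid',(203,38),(328,310)),('throat',(365,222),(517,157)),('slot',(375,430),(495,380)),('slot2',(330,310),(375,430))]:
    A,B=W(a,.034),W(b,.034);v=B-A;print(n,A,B,np.degrees(np.arctan2(v[1],v[0])))
print('worm',W((408,345),.0385))
A=W((203,38),.034)
for o0,ps in [((.5171,.1543),np.radians(-59))]:
    x=np.array([np.cos(ps),np.sin(ps)]);y=np.array([-x[1],x[0]])
    for n,c,zz in [('fixedA',(435,3),.034),('fcorner',(517,157),.034),('sltip',(203,38),.034),('slroot',(328,310),.034),('worm',(408,345),.0385)]:
        d=W(c,zz)-o0;print(n,(d@x*1e3).round(1),(d@y*1e3).round(1))
```

```text
fixed [0.51039284 0.14147092] [0.49454718 0.16392159] 125.21441062617069
slid [0.54447785 0.15145009] [0.51913016 0.19190787] 122.06805367783798
throat [0.51556308 0.1777672 ] [0.49454718 0.16392159] -146.6224685055799
slot [0.50932845 0.20934609] [0.49221122 0.19866947] -148.04675842543477
slot2 [0.51882931 0.19186614] [0.50932845 0.20934609] 118.52534972528838
worm [0.50650989 0.19510576]
fixedA 7.5 -12.4
fcorner -19.9 -14.4
sltip 16.5 22.0
slroot -31.2 21.1
worm -40.4 11.9
```

Emit:
jog_arm(
  motion=[
    [0,0,0,1,2,0,15],
    [0,0,0,8,-1,0,15],
    [0,0,0,15,-4,0,15],
    [0,0,0,22,-7,0,15],
    [0,0,0,22,-7,0,15],
  ],
)

```text
t: 10.4
eef_pos: [0.5109, 0.244, 0.0213]
tool_rot: [0.0, 0.758, -0.653, 0.0]
contact_force: [1.0, 0.2, -3.4]
gripper_width: 0.253
grasp_force: 40.7
```

Run:
```python
from h import *
o=bot.get_obs();print(o['t'],o['eef_pos'],o['tool_rot'],o['contact_force'],o['torque'])
p,p2=scan('wrist','w6.png')
np.savez('w6.npz',K=p2['camera_matrix'],T=p2['Tw'])
a=cv2.imread('pics/w6.png');cv2.imwrite('pics/w6c.png',cv2.resize(a[0:230,130:430],None,fx=2.6,fy=2.6,interpolation=cv2.INTER_CUBIC))
```

```text
10.4 [0.51091677 0.24404534 0.0212562 ] [ 1.83922659e-04  7.57636471e-01 -6.52676678e-01  3.12892978e-04] [ 0.98360069  0.1885215  -3.42716846] [ 0.09845582 -0.03877846  0.01335358]
wrist wrench_grip 0.9 [277.3 257.6] [0.5119 0.2315 0.026 ]
wrist worm 0.61 [287.5 132.5] [0.5165 0.1732 0.0295]
wrist base_plate 0.65 [232.1 112.5] [0.544  0.1693 0.    ]
```

View pics/w6c.png

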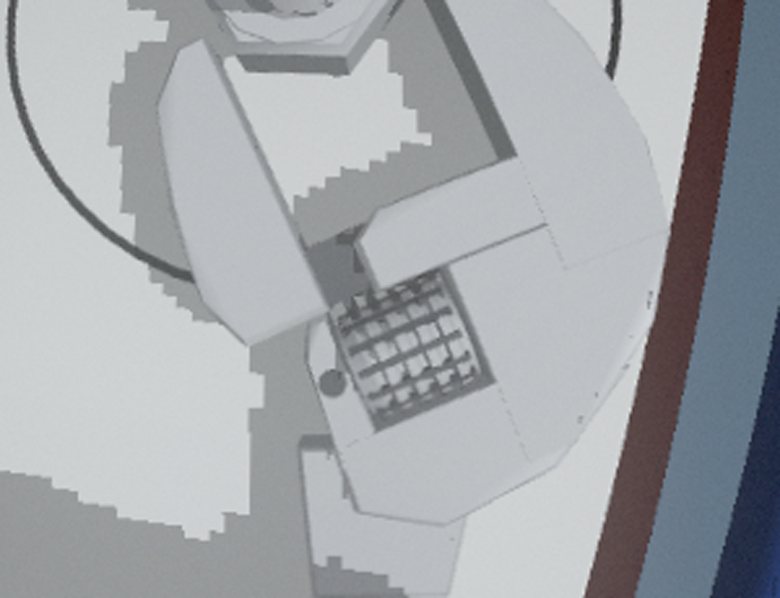

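Run:
```python
from h import *
z=np.load('w6.npz');p2=dict(camera_matrix=z['K'],Tw=z['T'],fish=True)
W=lambda c,zz=.034: onplane(p2,(130+c[0]/2.6,c[1]/2.6),zz)[:2]
ps=np.radians(-58);x=np.array([np.cos(ps),np.sin(ps)]);y=np.array([-x[1],x[0]])
o0=W((355,55))
print('corner',o0,'expected',np.array([.542,.1158])-.0173*x)
e=W((225,42))-o0;print('edge ang',np.degrees(np.arctan2(*e[::-1])));e=W((400,5))-o0;print('edge2',np.degrees(np.arctan2(*e[::-1])))
for n,c in [('fA',(435,3)),('fC',(517,157)),('fmid',(476,80)),('sltip',(206,42)),('slmid',(265,170)),('slroot',(328,310)),('thr',(440,190)),('thrL',(375,215))]:
    d=W(c)-o0;print(n,(d@x*1e3).round(1),(d@y*1e3).round(1))
```

```text
corner [0.53152322 0.12943082] expected [0.5328324  0.13047123]
edge ang -0.16311421104633272
edge2 -120.4698915702074
fA 3.3 -14.5
fC -24.2 -16.0
fmid -10.7 -15.1
sltip 12.0 19.5
slmid -11.1 19.6
slroot -34.9 19.6
thr -24.7 -3.2
thrL -24.4 7.3
```

Emit:
jog_arm(
  motion=[
    [0,0,0,1,2,0,15],
    [0,0,0,6,-0.5,0,15],
    [0,0,0,11,-2.5,0,15],
    [0,0,0,16,-4.5,0,15],
    [0,0,0,20,-6.4,0,15],
    [0,0,0,20,-6.4,0,15],
    [0,0,0,20,-6.4,0,15],
  ],
)

```text
t: 11.62
eef_pos: [0.5195, 0.2266, 0.0213]
tool_rot: [0.0, 0.758, -0.652, -0.0]
contact_force: [0.5, -0.3, -2.8]
gripper_width: 0.255
grasp_force: 40.7
```

Run:
```python
from h import *
o=bot.get_obs();print(o['t'],o['eef_pos'],o['tool_rot'],o['contact_force'],o['torque'])
p,p2=scan('wrist','w7.png')
np.savez('w7.npz',K=p2['camera_matrix'],T=p2['Tw'])
a=cv2.imread('pics/w7.png');cv2.imwrite('pics/w7c.png',cv2.resize(a[0:230,130:430],None,fx=2.6,fy=2.6,interpolation=cv2.INTER_CUBIC))
```

```text
11.625 [0.51954596 0.22655001 0.02127478] [ 2.89077502e-05  7.58223119e-01 -6.51995170e-01 -1.36398820e-05] [ 0.4785336  -0.30815329 -2.78675563] [ 0.08957573 -0.04276531 -0.01365561]
wrist wrench_grip 0.8 [278.1 258.2] [0.5202 0.2143 0.026 ]
wrist worm 0.73 [288.8 135.1] [0.5245 0.1567 0.0295]
wrist base_plate 0.64 [244.6 147.7] [0.5441 0.1688 0.    ]
```

View pics/w7c.png

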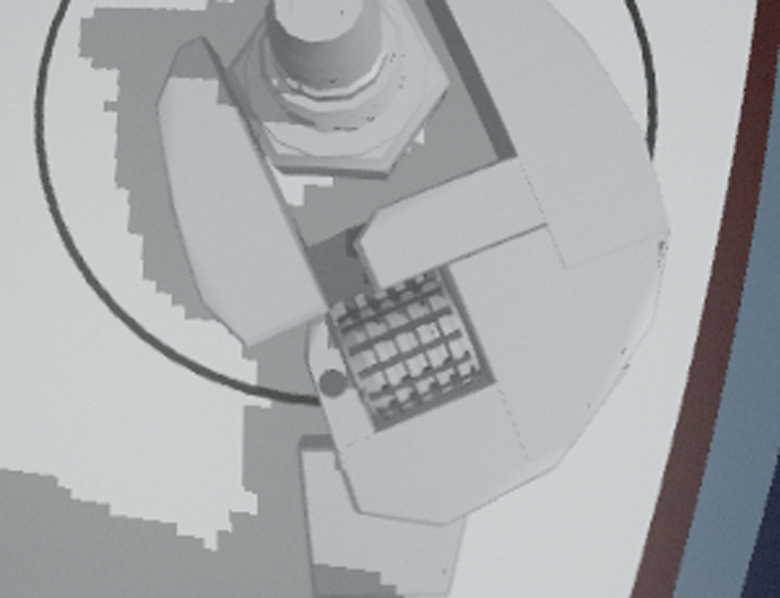

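Run:
```python
from h import *
z=np.load('w7.npz');p2=dict(camera_matrix=z['K'],Tw=z['T'],fish=True)
W=lambda c,zz=.034: onplane(p2,(130+c[0]/2.6,c[1]/2.6),zz)[:2]
ps=np.radians(-58);x=np.array([np.cos(ps),np.sin(ps)]);y=np.array([-x[1],x[0]])
o0=W((388,172));print(o0)
for n,c in [('cornR',(448,88)),('cornL',(275,165)),('cornLL',(233,70)),('fA',(435,3)),('fC',(517,157)),('sltip',(206,42)),('slmid',(265,170)),('slroot',(328,310)),('thr',(440,190)),('thrL',(375,215))]:
    d=W(c)-o0;print(n,(d@x*1e3).round(1),(d@y*1e3).round(1))
```

```text
[0.53267715 0.12966198]
cornR 8.7 -13.5
cornL 8.0 15.0
cornLL 24.8 14.8
fA 22.3 -17.4
fC -5.1 -18.9
sltip 31.0 16.7
slmid 7.9 16.7
slroot -15.8 16.7
thr -5.6 -6.1
thrL -5.3 4.4
```

Emit:
jog_arm(
  motion=[
    [0,0,0,1.2,-1,0,15],
    [0,0,0,2.4,-1.9,0,15],
    [0,0,0,2.4,-1.9,1,15],
    [0,0,0,2.4,-1.9,1,15],
    [0,0,0,2.4,-1.9,1,40],
    [0,0,0,2.4,-1.9,1,45],
    [0,0,0,2.4,-1.9,-5,45],
    [0,0,0,2.4,-1.9,-35,45],
    [0,0,0,2.4,-1.9,-60,45],
    [0,0,0,2.4,-1.9,-60,20],
  ],
  grip_force=20,
)

```text
t: 13.22
eef_pos: [0.5234, 0.2253, 0.0836]
tool_rot: [-0.002, 0.758, -0.652, 0.001]
contact_force: [-0.4, -0.3, -1.0]
gripper_width: 0.323
grasp_force: 0.0
```

Run:
```python
from h import *
o=bot.get_obs();print(o['t'],o['eef_pos'],o['tool_rot'],o['q'][6],o['contact_force'],o['torque'])
p,p2=scan('wrist','w8.png')
np.savez('w8.npz',K=p2['camera_matrix'],T=p2['Tw'])
a=cv2.imread('pics/w8.png');cv2.imwrite('pics/w8c.png',cv2.resize(a[0:270,130:430],None,fx=2.2,fy=2.2,interpolation=cv2.INTER_CUBIC))
```

```text
13.225 [0.523352   0.22525502 0.08363194] [-0.00213136  0.75816601 -0.65205752  0.00086079] 2.685719425788447 [-0.41083186 -0.25611017 -0.98307105] [-0.05824057 -0.03780056 -0.01642539]
wrist nut_centre 0.68 [267.8  54.4] [0.5454 0.1137 0.026 ]
wrist wrench_grip 0.77 [276.5 215.3] [0.5249 0.2136 0.026 ]
wrist worm 0.79 [286.  121.7] [0.5284 0.153  0.0295]
wrist base_plate 0.97 [258.1 139.1] [0.5447 0.1693 0.    ]
```

View pics/w8c.png

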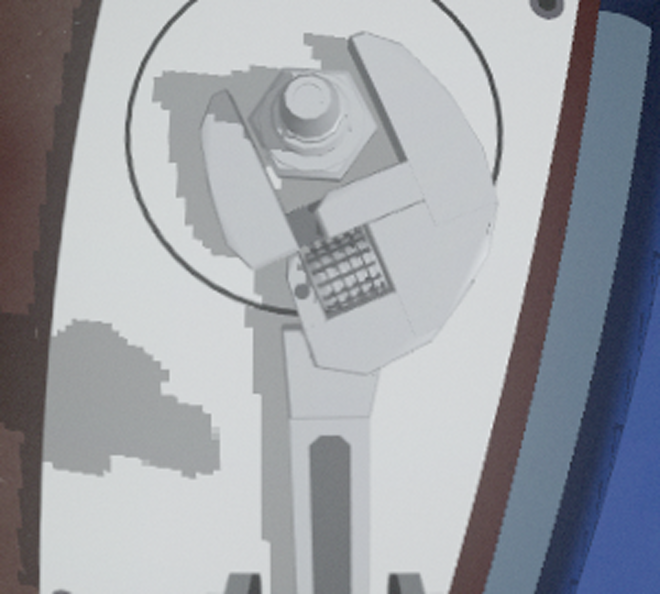

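Emit:
jog_arm(
  motion=[
    [0,0,0,30,4,0,0],
    [0,0,0,64,9,0,0],
    [0,0,0,64,9,20,0],
    [0,0,0,64,9,36,0],
    [0,0,0,64,9,42,0],
    [0,0,0,64,9,42,0],
  ],
)

```text
t: 14.32
eef_pos: [0.5219, 0.1603, 0.0388]
tool_rot: [0.001, 0.759, -0.652, -0.0]
contact_force: [-0.4, 0.3, 0.3]
gripper_width: 0.001
grasp_force: 0.0
```

Emit:
jog_arm(
  motion=[
    [0,0,0,0,0,0.5,0],
    [0,0,0,0,0,1,0],
    [0,0,0,0,0,1,0],
  ],
)

```text
t: 14.7
eef_pos: [0.5227, 0.1603, 0.0385]
tool_rot: [-0.0, 0.758, -0.652, 0.0]
contact_force: [0.7, 1.0, 0.6]
gripper_width: -0.0
grasp_force: 0.5
```

Emit:
jog_arm(
  motion=[
    [0,0,0,0,0,1,0],
    [0,0,0,0,0,1.5,0],
    [0,0,0,0,0,1.5,0],
  ],
)

```text
t: 15.08
eef_pos: [0.5229, 0.1604, 0.038]
tool_rot: [-0.001, 0.758, -0.652, 0.0]
contact_force: [-2.8, -0.1, 11.3]
gripper_width: -0.001
grasp_force: 5.8
```

Emit:
jog_arm(
  motion=[
    [0,0,0,0,0,1,0],
    [0,0,0,3.7,-1.6,1,0],
    [0,0,0,7.4,-3.2,1,0],
    [0,0,0,11,-4.8,1,0],
    [0,0,0,14.7,-6.4,1,0],
  ],
)

```text
t: 15.7
eef_pos: [0.5302, 0.1489, 0.038]
tool_rot: [-0.001, 0.759, -0.651, -0.001]
contact_force: [-10.0, 3.7, 25.6]
gripper_width: 0.004
grasp_force: 12.3
```

Emit:
jog_arm(
  motion=[
    [0,0,0,0,0,-6,0],
    [0,0,0,-8,3.4,-6,0],
    [0,0,0,-16,6.8,-6,0],
    [0,0,0,-16,6.8,-2,0],
    [0,0,0,-16,6.8,-0.5,0],
    [0,0,0,-12,5,-0.5,0],
    [0,0,0,-8,3.4,-0.5,0],
    [0,0,0,-4,1.7,-0.5,0],
    [0,0,0,0,0,-0.5,0],
    [0,0,0,1.5,-0.6,-0.5,0],
  ],
)

```text
t: 16.95
eef_pos: [0.5318, 0.1479, 0.0381]
tool_rot: [-0.001, 0.759, -0.651, -0.001]
contact_force: [-8.4, 4.7, 21.0]
gripper_width: 0.002
grasp_force: 10.8
```

Run:
```python
from h import *
o=bot.get_obs();print(o['t'],o['eef_pos'],o['contact_force'],o['torque'])
scan('wrist','w9.png');scan('side','s9.png')
```

```text
16.95 [0.53181856 0.14789311 0.03807398] [-8.4413117  4.6846164 21.0113683] [1.23442693 1.82693337 0.03603692]
wrist nut_centre 0.78 [259.7 201.3] [0.5449 0.1143 0.026 ]
wrist wrench_grip 0.82 [267.4 352. ] [0.5273 0.2123 0.026 ]
wrist base_plate 0.57 [252.  272.2] [0.5438 0.1697 0.    ]
side nut_centre 0.45 [328.5 231. ] [0.5479 0.1063 0.026 ]
side wrench 0.7 [330.5 236.6] [0.5422 0.115  0.018 ]
side wrench_grip 0.77 [332.1 259.4] [0.5277 0.2119 0.026 ]
side worm 0.4 [334.8 245.2] [0.528  0.1661 0.0295]
side base_plate 0.87 [326.  259.7] [0.5428 0.1765 0.    ]
side base_plate 0.31 [329.  230.4] [0.5519 0.0576 0.    ]
side jaw_centre 0.92 [328.2 228.1] [0.5501 0.0939 0.026 ]
```

Emit:
jog_arm(
  motion=[
    [0,0,0,0,0,-6,0],
    [0,0,0,-8,3.4,-6,0],
    [0,0,0,-15,6.4,-6,0],
    [0,0,0,-15,6.4,-2,0],
    [0,0,0,-15,6.4,0,0],
    [0,0,0,-11,4.7,0,0],
    [0,0,0,-7,3,0,0],
    [0,0,0,-3,1.3,0,0],
    [0,0,0,1,-0.4,0,0],
    [0,0,0,4,-1.7,0,0],
  ],
)

```text
t: 18.9
eef_pos: [0.5339, 0.1438, 0.0379]
tool_rot: [-0.001, 0.759, -0.651, -0.001]
contact_force: [-6.1, 3.4, 16.7]
gripper_width: 0.002
grasp_force: 8.1
```

Emit:
jog_arm(
  motion=[
    [0,0,0,0,0,-6,0],
    [0,0,0,-9,3.9,-6,0],
    [0,0,0,-18,7.8,-6,0],
    [0,0,0,-18,7.8,-2,0],
    [0,0,0,-18,7.8,0,0],
    [0,0,0,-14,6.1,0,0],
    [0,0,0,-10,4.3,0,0],
    [0,0,0,-6,2.6,0,0],
    [0,0,0,-3,1.3,0,0],
    [0,0,0,0,0,0,0],
  ],
)

```text
t: 20.15
eef_pos: [0.5334, 0.1447, 0.0379]
tool_rot: [-0.001, 0.759, -0.651, -0.001]
contact_force: [-8.0, 6.1, 18.7]
gripper_width: 0.001
grasp_force: 9.6
```

Run:
```python
from h import *
o=bot.get_obs();print(o['t'],o['eef_pos'],o['contact_force'],o['torque'])
p,p2=scan('wrist','w10.png')
np.savez('w10.npz',K=p2['camera_matrix'],T=p2['Tw'])
a,b=[cv2.imread(f'pics/w{i}.png') for i in (9,10)]
cv2.imwrite('pics/w10c.png',cv2.resize(a[120:320,180:340],None,fx=2.5,fy=2.5,interpolation=cv2.INTER_CUBIC))
```

```text
20.15 [0.53335254 0.14471927 0.03794052] [-8.03195099  6.07037248 18.69774115] [1.57495449 1.98887386 0.0281755 ]
wrist wrench 0.43 [251.8 276.4] [0.545  0.1589 0.018 ]
wrist wrench_grip 0.71 [271.9 358. ] [0.5252 0.214  0.026 ]
wrist base_plate 0.68 [253.5 277.9] [0.5438 0.1705 0.    ]
```

Emit:
jog_arm(
  motion=[
    [0,0,0,0,0,-6,0],
    [0,0,0,-9,3.9,-6,0],
    [0,0,0,-18,7.8,-6,0],
    [0,0,0,-18,7.8,-2,0],
    [0,0,0,-18,7.8,0.5,0],
    [0,0,0,-14,6.1,0.5,0],
    [0,0,0,-10,4.3,0.5,0],
    [0,0,0,-6,2.6,0.5,0],
    [0,0,0,-3,1.3,0.5,0],
  ],
)

```text
t: 21.62
eef_pos: [0.5297, 0.1497, 0.0379]
tool_rot: [-0.001, 0.76, -0.65, -0.003]
contact_force: [-17.5, 10.2, 31.3]
gripper_width: 0.0
grasp_force: 15.7
```

Emit:
jog_arm(
  motion=[
    [0,0,0,3,-1.3,0,0],
    [0,0,0,5,-2.2,0,0],
  ],
)

```text
t: 21.88
eef_pos: [0.5324, 0.1459, 0.0379]
tool_rot: [-0.001, 0.76, -0.65, -0.003]
contact_force: [-17.2, 11.9, 31.0]
gripper_width: -0.001
grasp_force: 15.1
```

Emit:
jog_arm(
  motion=[
    [0,0,0,0,0,-20,0],
    [0,0,0,-25,10,-50,0],
    [0,0,0,-60,10,-50,0],
    [0,0,0,-60,10,-50,0],
  ],
)

```text
t: 22.38
eef_pos: [0.5158, 0.2005, 0.0859]
tool_rot: [-0.001, 0.76, -0.65, -0.0]
contact_force: [-0.7, -0.1, -0.5]
gripper_width: 0.002
grasp_force: 0.0
```

Run:
```python
from h import *
o=bot.get_obs();print(o['t'],o['eef_pos'],o['tool_rot'],o['contact_force'])
p,p2=scan('wrist','w11.png')
np.savez('w11.npz',K=p2['camera_matrix'],T=p2['Tw'])
a=cv2.imread('pics/w11.png');cv2.imwrite('pics/w11c.png',cv2.resize(a[0:230,170:400],None,fx=2.6,fy=2.6,interpolation=cv2.INTER_CUBIC))
```

```text
22.375 [0.51580466 0.20046336 0.08590466] [-8.36296983e-04  7.59741067e-01 -6.50225055e-01 -4.35005354e-04] [-0.69406816 -0.14599548 -0.45911543]
wrist nut_centre 0.64 [252.   93.2] [0.544  0.1141 0.026 ]
wrist wrench_grip 0.59 [260.4 243.7] [0.5248 0.2116 0.026 ]
wrist worm 0.95 [264.9 159. ] [0.5301 0.1532 0.0295]
wrist base_plate 0.58 [241.5 173.4] [0.5455 0.1711 0.    ]
```

View pics/w11c.png

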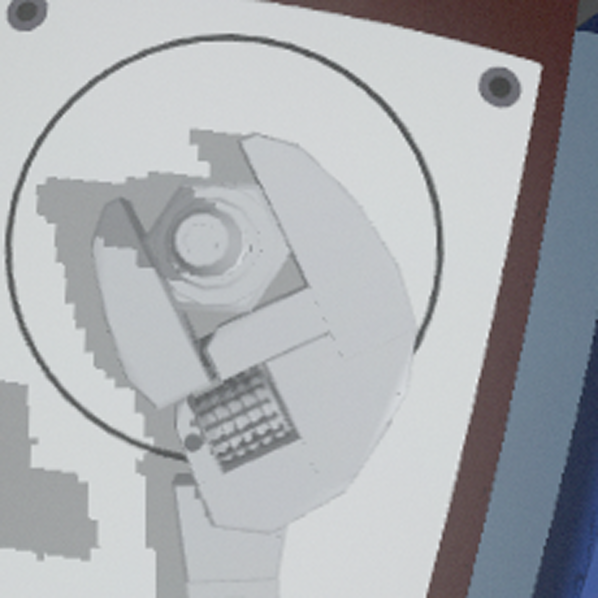

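Run:
```python
from h import *
z=np.load('w11.npz');p2=dict(camera_matrix=z['K'],Tw=z['T'],fish=True)
W=lambda c,zz=.034: onplane(p2,(170+c[0]/2.6,c[1]/2.6),zz)[:2]
F=[W((243,140)),W((307,288))];S=[W((125,202)),W((215,378))]
v=F[0]-F[1];S_=S[0]-S[1];print(np.degrees(np.arctan2(v[1],v[0])),np.degrees(np.arctan2(S_[1],S_[0])))
n=np.array([-v[1],v[0]])/np.hypot(*v)
for s in S+[W((205,243),.0)*0+W((200,237),.069)]: print((s-F[1])@n*1e3)
# nut corners
for c in [(265,190),(290,235)]:pass
H=[W((181,395)),]
g=W((232,580),.0305);print('handle mid',g)
o=np.array([.541,.115]);d=g-o;print(np.degrees(np.arctan2(d[1],d[0])),np.hypot(*d))
```

```text
-58.31047567567366 -55.13659863785329
29.966187670470397
27.421827897622112
15.270055044275669
handle mid [0.5276205  0.19507663]
99.4855694063465 0.08118668305227637
```

Emit:
jog_arm(
  motion=[
    [0,0,0,-31,10,0,0],
    [0,0,0,-62,19.5,0,0],
    [0,0,0,-62,19.5,25,0],
    [0,0,0,-62,19.5,50,0],
    [0,0,0,-62,19.5,62,0],
    [0,0,0,-62,19.5,64,0],
    [0,0,0,-62,19.5,64,0],
    [0,0,0,-62,19.5,64,0],
  ],
)

```text
t: 23.72
eef_pos: [0.4885, 0.2558, 0.0226]
tool_rot: [-0.001, 0.758, -0.652, 0.0]
contact_force: [1.2, -0.7, 0.2]
gripper_width: -0.005
grasp_force: 0.0
```

Run:
```python
from h import *
o=bot.get_obs();print(o['t'],o['eef_pos'],o['tool_rot'],o['contact_force'])
scan('wrist',None)
T=Ttool(o);C=np.array([.5415,.115,.0215,1]);print(np.linalg.inv(T)@C*1e3)
```

```text
23.725 [0.48848106 0.2558038  0.02262126] [-7.25684463e-04  7.58160478e-01 -6.52067566e-01  2.28020077e-04] [ 1.18059233 -0.69402349  0.18280003]
wrist wrench_grip 0.96 [209.4 181.5] [0.5248 0.2116 0.026 ]
wrist worm 0.92 [210.5  47.6] [0.5309 0.1537 0.0295]
wrist base_plate 0.88 [189.8  88.9] [0.5453 0.1715 0.    ]
[ 147.15205799  -31.35424029    1.07670158 1000.        ]
```

Emit:
jog_arm(
  motion=[
    [0,0,0.04,-1.1,-5.9,0,0],
    [0,0,0.08,-2,-11.9,0,0],
    [0,0,0.12,-2.7,-17.9,0,0],
    [0,0,0.16,-3.1,-23.9,0,0],
    [0,0,0.16,-3.1,-23.9,0,0],
    [0,0,0.16,-3.1,-23.9,0,0],
  ],
)

```text
t: 24.82
eef_pos: [0.5117, 0.2624, 0.0219]
tool_rot: [0.001, -0.704, 0.71, -0.0]
contact_force: [-1.6, -0.2, -0.4]
gripper_width: 0.0
grasp_force: 0.5
```

```bash
cat >> h.py <<'E'
def stat():
    f=[]
    for i in range(3):
        p,p2=shot('wrist');o=bot.get_obs();f.append(o['contact_force'])
    d={}
    for k in ('wrench_grip','worm'):
        r=bot.tip_of(k,p)
        if r: d[k]=onplane(p2,r[0]['xy'],zs[k])[:2]
    T=Ttool(o);f=np.mean(f,0);C=np.array([.5415,.115,T[2,3],1])
    print('t',o['t'],'pos',o['eef_pos'].round(4),'yaw',round(np.degrees(np.arctan2(T[1,0],T[0,0])),2),'Ftool',(T[:3,:3].T@f).round(2))
    print('C in tool',(np.linalg.inv(T)@C*1e3).round(1)[:2])
    if len(d)==2:
        v=d['wrench_grip']-C[:2];print(d,'handle ang',np.degrees(np.arctan2(v[1],v[0])).round(2))
E
python3 -c "
from h import *
stat()"
```

```text
t 24.975 pos [0.5116 0.2624 0.0221] yaw -90.55 Ftool [-0.19  0.77  0.13]
C in tool [147.1 -31.3]
{'wrench_grip': array([0.53827105, 0.21315065]), 'worm': array([0.53640444, 0.15531436])} handle ang 91.88
```

Emit:
jog_arm(
  motion=[
    [0,0,0.05,-1.4,-7.4,0,0],
    [0,0,0.1,-2.4,-14.9,0,0],
    [0,0,0.15,-3,-22.4,0,0],
    [0,0,0.2,-3.3,-29.9,0,0],
    [0,0,0.24,-3.2,-35.9,0,0],
    [0,0,0.28,-3,-41.9,0,0],
    [0,0,0.32,-2.4,-47.9,0,0],
    [0,0,0.36,-1.6,-53.9,0,0],
    [0,0,0.36,-1.6,-53.9,0,0],
  ],
)

```text
t: 26.2
eef_pos: [0.5661, 0.2633, 0.022]
tool_rot: [0.001, -0.565, 0.825, -0.0]
contact_force: [-1.3, 1.6, 1.0]
gripper_width: 0.001
grasp_force: 0.9
```

```bash
python3 -c "
from h import *
stat()"
```

```text
t 26.35 pos [0.5657 0.2627 0.022 ] yaw -111.2 Ftool [-0.59  1.32 -0.43]
C in tool [146.5 -30.9]
{'wrench_grip': array([0.57232305, 0.20884167]), 'worm': array([0.5513348 , 0.15647453])} handle ang 71.82
```

Emit:
jog_arm(
  motion=[
    [0,0,0.02,-0.6,-2.9,0,0],
    [0,0,0.04,-1.1,-5.9,0,0],
    [0,0,0.05,-1.4,-7.3,0,0],
    [0,0,0.05,-1.4,-7.3,0,0],
  ],
)

```text
t: 26.95
eef_pos: [0.5711, 0.262, 0.0217]
tool_rot: [-0.001, -0.544, 0.839, 0.0]
contact_force: [-4.1, 1.2, 3.2]
gripper_width: -0.001
grasp_force: 3.0
```

```bash
python3 -c "
from h import *
stat()"
```

```text
t 27.1 pos [0.5711 0.262  0.0217] yaw -114.06 Ftool [ 1.34  4.77 -3.59]
C in tool [146.3 -32.9]
{'wrench_grip': array([0.57601156, 0.2079566 ]), 'worm': array([0.55079424, 0.15570329])} handle ang 69.63
```

Emit:
jog_arm(
  motion=[
    [0,0,0.003,-0.1,-0.5,0,0],
    [0,0,0.003,-0.1,-0.5,0,0],
  ],
)

```text
t: 27.45
eef_pos: [0.5713, 0.2619, 0.0216]
tool_rot: [-0.001, -0.543, 0.84, 0.001]
contact_force: [-5.3, 1.8, 3.7]
gripper_width: 0.001
grasp_force: 3.3
```

```bash
python3 -c "
from h import *
stat()"
```

```text
t 27.6 pos [0.5714 0.2619 0.0216] yaw -114.23 Ftool [ 1.37  5.19 -4.08]
C in tool [146.2 -33.1]
{'wrench_grip': array([0.57685944, 0.20644258]), 'worm': array([0.55285578, 0.15392065])} handle ang 68.86
```

Run:
```python
from h import *
p,p2=shot('wrist');save(p,'w12.png')
tc=np.array(p['tool_from_camera'])
B=dict(camera_matrix=p['camera_matrix'],Tw=Ttool(dict(eef_pos=[.5270,.3236,.1808],tool_rot=[-.0001,-.67265,.73996,0]))@tc,fish=True)
for c in [(189,154),(313,144),(181,164),(325,153)]: print(onplane(B,c,.018))
# predicted pixel of handle edges: print grey-level profile across handle at 60..., find straight edges of handle
g=cv2.cvtColor(p['pixels'],cv2.COLOR_RGB2GRAY)
```

```text
[0.60721906 0.27783222 0.018     ]
[0.48803056 0.28066343 0.018     ]
[0.61689564 0.28659615 0.018     ]
[0.47719507 0.29017452 0.018     ]
```

Emit:
jog_arm(
  motion=[
    [0,0,0.003,-0.1,-0.5,0,0],
    [0,0,0.003,-0.1,-0.5,0,0],
    [0,0,0.003,-0.1,-0.5,0,0],
  ],
)

```text
t: 28.12
eef_pos: [0.5719, 0.2618, 0.0217]
tool_rot: [-0.001, -0.542, 0.841, 0.001]
contact_force: [-5.2, 0.6, 3.8]
gripper_width: 0.0
grasp_force: 3.3
```

```bash
python3 -c "
from h import *
stat()"
```

```text
t 28.275 pos [0.5718 0.2618 0.0216] yaw -114.4 Ftool [ 1.13  5.11 -3.37]
C in tool [146.2 -33. ]
{'wrench_grip': array([0.57659905, 0.20754804]), 'worm': array([0.55268507, 0.15434262])} handle ang 69.23
```

Emit:
jog_arm(
  motion=[
    [0,0,0.004,-0.1,-0.6,0,0],
    [0,0,0.008,-0.2,-1.2,0,0],
    [0,0,0.008,-0.2,-1.2,0,0],
    [0,0,0.008,-0.2,-1.2,0,0],
  ],
)

```text
t: 28.88
eef_pos: [0.5731, 0.2616, 0.0217]
tool_rot: [-0.001, -0.538, 0.843, 0.001]
contact_force: [-6.0, 0.3, 4.2]
gripper_width: -0.002
grasp_force: 3.2
```

```bash
python3 -c "
from h import *
stat()"
```

```text
t 29.025 pos [0.5731 0.2616 0.0216] yaw -114.86 Ftool [ 0.99  5.84 -3.86]
C in tool [146.2 -33. ]
{'wrench_grip': array([0.57776142, 0.20720916]), 'worm': array([0.55198699, 0.15446372])} handle ang 68.53
```

Emit:
jog_arm(
  motion=[
    [0,0,0,0,4,0,0],
    [0,0,0,0,8,0,0],
    [0,0,0,0,8,0,0],
    [0,0,0,0,8,0,0],
  ],
)

```text
t: 29.62
eef_pos: [0.5675, 0.2646, 0.0218]
tool_rot: [0.0, -0.538, 0.843, -0.0]
contact_force: [-0.1, -1.3, 0.3]
gripper_width: 0.004
grasp_force: 0.0
```

```bash
python3 -c "
from h import *
o=bot.get_obs();print(o['torque'])
stat()
p,p2=shot('wrist');save(p,'w13.png')"
```

```text
[-0.02307125  0.02374465 -0.00795954]
t 29.775 pos [0.5674 0.2646 0.0218] yaw -114.86 Ftool [-0.78 -0.24 -0.14]
C in tool [146.6 -39.4]
{'wrench_grip': array([0.57718714, 0.20670412]), 'worm': array([0.55330571, 0.15474337])} handle ang 68.74
```

Emit:
jog_arm(
  motion=[
    [0,0,0,0,8,-30,0],
    [0,0,0,20,0,-62,0],
    [0,0,0,60,-20,-62,0],
    [0,0,0,70,-30,-62,0],
    [0,0,0,70,-30,-62,0],
  ],
)

```text
t: 30.55
eef_pos: [0.5655, 0.1875, 0.0838]
tool_rot: [0.0, -0.537, 0.843, -0.0]
contact_force: [-0.1, 0.7, 0.2]
gripper_width: -0.001
grasp_force: 0.0
```

```bash
cat > reg.py <<'E'
from h import *
def project(p2,P):
    T=np.linalg.inv(p2['Tw']);q=P@T[:3,:3].T+T[:3,3];K=np.array(p2['camera_matrix'])
    rho=np.hypot(q[...,0],q[...,1]);th=np.arctan2(rho,q[...,2])
    return np.float32(K[0,0]*th*q[...,0]/rho+K[0,2]),np.float32(K[1,1]*th*q[...,1]/rho+K[1,2])
def patch(img,p2,ang,C=(.5415,.115),half=.05,n=401,z=.034):
    # patch axes: u=wrench x (rows up), v=wrench y, yaw=ang deg
    s=np.linspace(-half,half,n);a=np.radians(ang);x=np.array([np.cos(a),np.sin(a)]);y=np.array([-x[1],x[0]])
    U,V=np.meshgrid(-s,-s,indexing='ij')
    P=np.stack([C[0]+U*x[0]+V*y[0],C[1]+U*x[1]+V*y[1],np.full_like(U,z)],-1)
    return cv2.remap(img,*project(p2,P),cv2.INTER_CUBIC)
def ecc(A,B,mask):
    M=np.eye(2,3,dtype=np.float32)
    g=lambda i:cv2.GaussianBlur(cv2.cvtColor(i,cv2.COLOR_BGR2GRAY),(0,0),2)
    c,M=cv2.findTransformECC(g(A),g(B),M,cv2.MOTION_EUCLIDEAN,(3,200,1e-6),mask,5)
    return c,np.degrees(np.arctan2(M[1,0],M[0,0])),M[:,2]
E
python3 - <<'E'
from reg import *
print(bot.get_obs()['eef_pos'])
p,p2=scan('wrist','w14.png')
np.savez('w14.npz',K=p2['camera_matrix'],T=p2['Tw'])
z=np.load('w11.npz');q2=dict(camera_matrix=z['K'],Tw=z['T'])
A=patch(cv2.imread('pics/w11.png'),q2,-59);
n=401;yy,xx=np.mgrid[:n,:n];r=np.hypot(yy-200,xx-200)*.25
u=-(yy-200)*.25;v=-(xx-200)*.25
head=((u<-20)&(r<48)).astype(np.uint8)*255
fixed=((v<-16)&(r<48)).astype(np.uint8)*255
slid=((v>16)&(r<40)&(v<32)).astype(np.uint8)*255
for d in (-86,-89,-92):
    B=patch(cv2.imread('pics/w14.png'),p2,d)
    for nme,m in [('head',head),('fixed',fixed),('slid',slid)]:
        try:
            c,a,t=ecc(A,B,m);print(d,nme,round(c,3),round(a,2),t.round(1))
        except Exception as e: print(d,nme,'fail')
cv2.imwrite('pics/pA.png',A);cv2.imwrite('pics/pB.png',patch(cv2.imread('pics/w14.png'),p2,-89))
E
```

```text
[0.56545178 0.18750377 0.08377434]
wrist nut_centre 0.79 [259. 115.] [0.5423 0.1137 0.026 ]
wrist wrench_grip 0.67 [272.7 265.8] [0.5779 0.2092 0.026 ]
wrist worm 0.57 [272.5 182.4] [0.5524 0.1548 0.0295]
-86 head 0.94 3.69 [11.2 -8.8]
-86 fixed 0.523 27.89 [143.7 -43.4]
-86 slid 0.39 -39.76 [-141.4  128.3]
-89 head 0.929 0.76 [0.8 1.2]
-89 fixed 0.515 26.18 [138.1 -39.7]
-89 slid 0.631 9.53 [25.8 28.6]
-92 head 0.924 -2.4 [-10.3  12.4]
-92 fixed 0.49 26.01 [139.8 -35.6]
-92 slid 0.749 0.33 [-3.5 41.2]
```

Run:
```python
from reg import *
def load(n):
    z=np.load(n+'.npz');return cv2.imread(f'pics/{n}.png'),dict(camera_matrix=z['K'],Tw=z['T'])
imA,qA=load('w11');imB,qB=load('w14')
A=patch(imA,qA,-59)
n=401;yy,xx=np.mgrid[:n,:n];r=np.hypot(yy-200,xx-200)*.25;u=-(yy-200)*.25
head=((u<-20)&(r<48)).astype(np.uint8)*255
B=patch(imB,qB,-89.7);c,a,t=ecc(A,B,head);print(c,a,t)
M=np.float32([[np.cos(np.radians(a)),-np.sin(np.radians(a)),t[0]],[np.sin(np.radians(a)),np.cos(np.radians(a)),t[1]]])
B=cv2.warpAffine(B,M,(n,n),flags=cv2.INTER_CUBIC|cv2.WARP_INVERSE_MAP)
G=lambda i:cv2.cvtColor(i,cv2.COLOR_BGR2GRAY)
gA,gB=G(A),G(B)
def grad(g):
    g=cv2.GaussianBlur(g,(0,0),2).astype(np.float32);return cv2.magnitude(cv2.Sobel(g,5,1,0),cv2.Sobel(g,5,0,1))
# rows=u ; col -> v=-(col-200)/4
for nm,(u0,u1,v0,v1) in {'head':(-45,-25,-15,15),'slidroot':(-28,-12,8,30),'slid':(-25,20,10,32),'fixed':(-15,25,-30,-10)}.items():
    r0,r1=200-int(u1*4),200-int(u0*4);c0,c1=200-int(v1*4),200-int(v0*4)
    m=16;r0=max(r0,m);r1=min(r1,n-m)
    for f in (grad,lambda g:cv2.GaussianBlur(g,(0,0),1.5)):
        a_,b_=f(gA),f(gB)
        R_=cv2.matchTemplate(b_[r0-m:r1+m,c0-m:c1+m],a_[r0:r1,c0:c1],cv2.TM_CCOEFF_NORMED)
        _,mx,_,l=cv2.minMaxLoc(R_);print(nm,'shift mm: v',-(l[0]-m)/4,'u',-(l[1]-m)/4,round(mx,3))
```

```text
0.9276839116450123 -0.3579513 [-4.0482106  4.722734 ]
head shift mm: v 0.0 u -0.25 0.851
head shift mm: v 0.0 u 0.0 0.947
slidroot shift mm: v -0.25 u 0.75 0.94
slidroot shift mm: v -0.25 u 0.75 0.979
slid shift mm: v -0.5 u 0.5 0.59
slid shift mm: v -0.25 u -4.0 0.646
fixed shift mm: v -0.5 u 0.0 0.818
fixed shift mm: v -0.5 u -0.25 0.93
```

Emit:
jog_arm(
  motion=[
    [0,0,0,-20,20,0,0],
    [0,0,0,-60,36,0,0],
    [0,0,0,-75,36,20,0],
    [0,0,0,-75,36,50,0],
    [0,0,0,-75,36,63,0],
    [0,0,0,-75,36,63,0],
    [0,0,0,-75,30,63,0],
    [0,0,0,-75,26,63,0],
    [0,0,0,-75,25,63,0],
    [0,0,0,-75,25,63,0],
  ],
)

```text
t: 32.15
eef_pos: [0.574, 0.2673, 0.0211]
tool_rot: [0.0, -0.538, 0.843, 0.0]
contact_force: [0.1, 0.6, 0.8]
gripper_width: -0.001
grasp_force: 0.5
```

```bash
python3 -c "
from h import *
stat()"
```

```text
t 32.3 pos [0.5738 0.2673 0.021 ] yaw -114.84 Ftool [-0.22  0.47 -0.86]
C in tool [151.8 -34.6]
{'wrench_grip': array([0.57590824, 0.20742178]), 'worm': array([0.55227757, 0.15495554])} handle ang 69.58
```

Emit:
jog_arm(
  motion=[
    [0,0,0.005,-0.2,-0.8,0,0],
    [0,0,0.01,-0.3,-1.5,0,0],
    [0,0,0.015,-0.5,-2.3,0,0],
    [0,0,0.015,-0.5,-2.3,0,0],
  ],
)

```text
t: 32.9
eef_pos: [0.5749, 0.2672, 0.0206]
tool_rot: [-0.001, -0.532, 0.847, 0.001]
contact_force: [-4.8, 2.0, 4.6]
gripper_width: -0.001
grasp_force: 3.2
```

```bash
python3 -c "
from h import *
stat()"
```

```text
t 33.05 pos [0.5749 0.2671 0.0207] yaw -115.68 Ftool [ 1.19  4.88 -3.4 ]
C in tool [151.6 -35.8]
{'wrench_grip': array([0.57783151, 0.20720208]), 'worm': array([0.55293915, 0.15453668])} handle ang 68.49
```

Emit:
jog_arm(
  motion=[
    [0,0,0.004,-0.1,-0.6,0,0],
    [0,0,0.004,-0.1,-0.6,0,0],
    [0,0,0.004,-0.1,-0.6,0,0],
  ],
)

```text
t: 33.52
eef_pos: [0.5754, 0.267, 0.0206]
tool_rot: [-0.001, -0.531, 0.848, 0.001]
contact_force: [-4.5, 1.4, 4.5]
gripper_width: 0.002
grasp_force: 3.3
```

```bash
python3 -c "
from h import *
stat()"
```

```text
t 33.675 pos [0.5754 0.267  0.0206] yaw -115.9 Ftool [ 1.04  5.36 -3.91]
C in tool [151.5 -35.9]
{'wrench_grip': array([0.57706829, 0.20766513]), 'worm': array([0.55189051, 0.15418089])} handle ang 69.0
```

Emit:
jog_arm(
  motion=[
    [0,0,0.003,-0.1,-0.5,0,0],
    [0,0,0.006,-0.2,-0.9,0,0],
    [0,0,0.006,-0.2,-0.9,0,0],
  ],
)

```text
t: 34.15
eef_pos: [0.5763, 0.2669, 0.0206]
tool_rot: [-0.001, -0.528, 0.849, 0.001]
contact_force: [-5.8, 1.7, 4.0]
gripper_width: 0.002
grasp_force: 3.3
```

```bash
python3 -c "
from h import *
stat()"
```

```text
t 34.3 pos [0.5762 0.2668 0.0206] yaw -116.24 Ftool [ 0.92  5.7  -3.66]
C in tool [151.5 -36. ]
{'wrench_grip': array([0.57831053, 0.20709441]), 'worm': array([0.55260844, 0.15413298])} handle ang 68.21
```

Emit:
jog_arm(
  motion=[
    [0,0,0,0,6,0,0],
    [0,0,0,0,6,-25,0],
    [0,0,-0.04,0,-8,-45,35],
    [0,0,-0.08,0,-23.5,-45,35],
    [0,0,-0.08,0,-23.5,-45,35],
    [0,0,-0.08,0,-23.5,-20,35],
    [0,0,-0.08,0,-23.5,-3,35],
    [0,0,-0.08,0,-23.5,1,35],
    [0,0,-0.08,0,-23.5,1,35],
  ],
)

```text
t: 35.52
eef_pos: [0.5984, 0.256, 0.0196]
tool_rot: [-0.0, -0.561, 0.828, 0.0]
contact_force: [-0.5, -0.3, 0.1]
gripper_width: 0.411
grasp_force: 0.0
```

```bash
python3 -c "
from h import *
stat()
p,p2=shot('wrist');save(p,'w15.png')"
```

```text
t 35.675 pos [0.5992 0.2562 0.0206] yaw -111.7 Ftool [-0.27 -0.18  0.08]
C in tool [152.5   1.4]
{'wrench_grip': array([0.579246  , 0.20703732]), 'worm': array([0.55244013, 0.15478795])} handle ang 67.7
```

Emit:
jog_arm(
  motion=[
    [0,0,0.01,0,-1.5,0,35],
    [0,0,0.02,0,-3.1,0,35],
    [0,0,0.03,0.1,-4.6,0,35],
    [0,0,0.035,0.1,-5.3,0,35],
    [0,0,0.04,0.1,-6.1,0,35],
    [0,0,0.04,0.1,-6.1,0,35],
  ],
)

```text
t: 36.58
eef_pos: [0.6032, 0.2539, 0.0196]
tool_rot: [-0.001, -0.545, 0.838, 0.0]
contact_force: [-5.1, 1.6, 1.4]
gripper_width: 0.413
grasp_force: 2.4
```

```bash
python3 -c "
from h import *
stat()"
```

```text
t 36.725 pos [0.6038 0.2537 0.0197] yaw -113.96 Ftool [ 1.2   5.07 -1.91]
C in tool [152.    0.6]
{'wrench_grip': array([0.57823778, 0.20783726]), 'worm': array([0.55336773, 0.15425212])} handle ang 68.41
```

Emit:
jog_arm(
  motion=[
    [0,0,0.003,0,-0.5,0,35],
    [0,0,0.006,0,-0.9,0,35],
    [0,0,0.006,0,-0.9,0,35],
  ],
)

```text
t: 37.2
eef_pos: [0.6052, 0.2531, 0.0197]
tool_rot: [0.0, -0.542, 0.84, -0.0]
contact_force: [-4.0, 2.3, 0.9]
gripper_width: 0.408
grasp_force: 1.8
```

```bash
python3 -c "
from h import *
stat()
p,p2=shot('wrist');save(p,'w16.png');np.savez('w16.npz',K=p2['camera_matrix'],T=p2['Tw'])"
```

```text
t 37.35 pos [0.6052 0.2531 0.0198] yaw -114.33 Ftool [ 0.82  3.39 -0.58]
C in tool [152.1   1.2]
{'wrench_grip': array([0.57860624, 0.20710182]), 'worm': array([0.55355688, 0.15393728])} handle ang 68.06
```

Emit:
jog_arm(
  motion=[
    [0,0,0.005,0,-0.8,0,35],
    [0,0,0.01,0,-1.5,0,35],
    [0,0,0.01,0,-1.5,0,35],
    [0,0,0.01,0,-1.5,0,35],
  ],
)

```text
t: 38.0
eef_pos: [0.6065, 0.2525, 0.0198]
tool_rot: [0.0, -0.538, 0.843, -0.0]
contact_force: [-3.3, 0.6, 0.3]
gripper_width: 0.406
grasp_force: 1.7
```

```bash
python3 -c "
from h import *
stat()"
```

```text
t 38.15 pos [0.6065 0.2526 0.0198] yaw -114.9 Ftool [ 0.29  3.77 -0.25]
C in tool [152.2   1.1]
{'wrench_grip': array([0.58198231, 0.20500051]), 'worm': array([0.55413699, 0.15347032])} handle ang 65.78
```

Emit:
jog_arm(
  motion=[
    [0,0,0.003,0,-0.5,0,35],
    [0,0,0.006,0,-0.9,0,35],
    [0,0,0.006,0,-0.9,0,35],
  ],
)

```text
t: 38.62
eef_pos: [0.6073, 0.2522, 0.0198]
tool_rot: [-0.0, -0.535, 0.845, -0.0]
contact_force: [-3.4, 0.0, -0.4]
gripper_width: 0.414
grasp_force: 1.8
```

```bash
python3 -c "
from h import *
stat()"
```

```text
t 38.775 pos [0.6073 0.2521 0.0198] yaw -115.25 Ftool [ 1.05  3.26 -0.47]
C in tool [152.1   1. ]
{'wrench_grip': array([0.58176631, 0.20628776]), 'worm': array([0.55293479, 0.15457661])} handle ang 66.2
```

Emit:
jog_arm(
  motion=[
    [0,0,0.004,0,-0.6,0,35],
    [0,0,0.008,0,-1.2,0,35],
    [0,0,0.008,0,-1.2,0,35],
    [0,0,0.008,0,-1.2,0,35],
  ],
)

```text
t: 39.38
eef_pos: [0.6085, 0.2516, 0.0198]
tool_rot: [0.0, -0.532, 0.847, -0.0]
contact_force: [-4.7, 0.1, 0.3]
gripper_width: 0.412
grasp_force: 1.7
```

```bash
python3 -c "
from h import *
stat()"
```

```text
t 39.525 pos [0.6085 0.2517 0.0198] yaw -115.71 Ftool [ 1.23  2.81 -0.05]
C in tool [152.2   1.1]
{'wrench_grip': array([0.58173634, 0.20611818]), 'worm': array([0.55480006, 0.1537255 ])} handle ang 66.17
```

Emit:
jog_arm(
  motion=[
    [0,0,0.004,0,-0.6,0,35],
    [0,0,0.008,0,-1.2,0,35],
    [0,0,0.008,0,-1.2,0,35],
    [0,0,0.008,0,-1.2,0,35],
  ],
)

```text
t: 40.12
eef_pos: [0.6095, 0.2511, 0.0198]
tool_rot: [0.0, -0.529, 0.849, -0.0]
contact_force: [-4.2, -0.0, 0.1]
gripper_width: 0.409
grasp_force: 1.8
```

```bash
python3 -c "
from h import *
stat()"
```

```text
t 40.275 pos [0.6095 0.2512 0.0198] yaw -116.16 Ftool [ 1.24  4.26 -0.35]
C in tool [152.2   1. ]
{'wrench_grip': array([0.58246191, 0.20517304]), 'worm': array([0.55550917, 0.15341886])} handle ang 65.57
```

Emit:
jog_arm(
  motion=[
    [0,0,0.004,0,-0.6,0,35],
    [0,0,0.008,0,-1.2,0,35],
    [0,0,0.008,0,-1.2,0,35],
  ],
)

```text
t: 40.75
eef_pos: [0.6106, 0.2506, 0.0198]
tool_rot: [0.0, -0.525, 0.851, -0.0]
contact_force: [-4.4, 1.2, 0.5]
gripper_width: 0.409
grasp_force: 1.7
```

Emit:
jog_arm(
  motion=[
    [0,0,0.004,0,-0.6,0,35],
    [0,0,0.008,0,-1.2,0,35],
    [0,0,0.008,0,-1.2,0,35],
  ],
)

```text
t: 41.12
eef_pos: [0.6117, 0.2501, 0.0198]
tool_rot: [0.0, -0.522, 0.853, -0.0]
contact_force: [-4.8, 0.7, -0.2]
gripper_width: 0.407
grasp_force: 1.7
```

Emit:
jog_arm(
  motion=[
    [0,0,0.004,0,-0.6,0,35],
    [0,0,0.008,0,-1.2,0,35],
    [0,0,0.008,0,-1.2,0,35],
  ],
)

```text
t: 41.5
eef_pos: [0.6128, 0.2495, 0.0198]
tool_rot: [0.0, -0.518, 0.855, -0.0]
contact_force: [-3.7, 1.0, 0.9]
gripper_width: 0.411
grasp_force: 1.7
```

Emit:
jog_arm(
  motion=[
    [0,0,0.004,0,-0.6,0,35],
    [0,0,0.008,0,-1.2,0,35],
    [0,0,0.008,0,-1.2,0,35],
  ],
)

```text
t: 41.88
eef_pos: [0.6139, 0.249, 0.0198]
tool_rot: [0.0, -0.515, 0.857, -0.0]
contact_force: [-2.9, 1.3, 0.2]
gripper_width: 0.41
grasp_force: 1.7
```

Emit:
jog_arm(
  motion=[
    [0,0,0.004,0,-0.6,0,35],
    [0,0,0.008,0,-1.2,0,35],
    [0,0,0.008,0,-1.2,0,35],
  ],
)

```text
t: 42.25
eef_pos: [0.6149, 0.2484, 0.0198]
tool_rot: [0.0, -0.512, 0.859, -0.0]
contact_force: [-3.1, -0.3, 0.4]
gripper_width: 0.407
grasp_force: 1.7
```

Emit:
jog_arm(
  motion=[
    [0,0,0.004,0,-0.6,0,35],
    [0,0,0.008,0,-1.2,0,35],
    [0,0,0.008,0,-1.2,0,35],
  ],
)

```text
t: 42.62
eef_pos: [0.616, 0.2479, 0.0198]
tool_rot: [0.0, -0.508, 0.861, -0.0]
contact_force: [-3.4, 0.8, 0.3]
gripper_width: 0.407
grasp_force: 1.7
```

Emit:
jog_arm(
  motion=[
    [0,0,0.004,0,-0.6,0,35],
    [0,0,0.008,0,-1.2,0,35],
    [0,0,0.008,0,-1.2,0,35],
  ],
)

```text
t: 43.0
eef_pos: [0.617, 0.2473, 0.0198]
tool_rot: [0.0, -0.505, 0.863, -0.0]
contact_force: [-3.5, 1.4, -0.6]
gripper_width: 0.413
grasp_force: 1.7
```

Emit:
jog_arm(
  motion=[
    [0,0,0.004,0,-0.6,0,35],
    [0,0,0.008,0,-1.2,0,35],
    [0,0,0.008,0,-1.2,0,35],
  ],
)

```text
t: 43.38
eef_pos: [0.618, 0.2467, 0.0198]
tool_rot: [0.0, -0.501, 0.865, 0.0]
contact_force: [-3.8, 1.4, -0.9]
gripper_width: 0.408
grasp_force: 1.7
```

Emit:
jog_arm(
  motion=[
    [0,0,0.004,0,-0.6,0,35],
    [0,0,0.008,0,-1.2,0,35],
    [0,0,0.008,0,-1.2,0,35],
  ],
)

```text
t: 43.75
eef_pos: [0.6191, 0.2461, 0.0198]
tool_rot: [0.0, -0.498, 0.867, -0.0]
contact_force: [-3.5, 1.3, 0.2]
gripper_width: 0.405
grasp_force: 1.7
```

Emit:
jog_arm(
  motion=[
    [0,0,0.004,0,-0.6,0,35],
    [0,0,0.008,0,-1.2,0,35],
    [0,0,0.008,0,-1.2,0,35],
  ],
)

```text
t: 44.12
eef_pos: [0.6201, 0.2455, 0.0198]
tool_rot: [0.0, -0.494, 0.869, -0.0]
contact_force: [-3.1, 2.1, 0.3]
gripper_width: 0.408
grasp_force: 1.7
```

```bash
python3 -c "
from h import *
stat()"
```

```text
t 44.275 pos [0.6201 0.2455 0.0198] yaw -120.75 Ftool [ 1.19  3.84 -0.27]
C in tool [152.3   0.9]
{'wrench_grip': array([0.58854267, 0.20107054]), 'worm': array([0.55750535, 0.15300662])} handle ang 61.34
```

Emit:
jog_arm(
  motion=[
    [0,0,0.004,0,-0.6,0,35],
    [0,0,0.008,0,-1.2,0,35],
    [0,0,0.008,0,-1.2,0,35],
  ],
)

```text
t: 44.75
eef_pos: [0.6211, 0.2449, 0.0198]
tool_rot: [0.0, -0.491, 0.871, 0.0]
contact_force: [-3.8, 1.6, 0.3]
gripper_width: 0.406
grasp_force: 1.8
```

Emit:
jog_arm(
  motion=[
    [0,0,0.004,0,-0.6,0,35],
    [0,0,0.008,0,-1.2,0,35],
    [0,0,0.008,0,-1.2,0,35],
  ],
)

```text
t: 45.12
eef_pos: [0.6222, 0.2442, 0.0198]
tool_rot: [0.0, -0.487, 0.873, -0.0]
contact_force: [-3.4, 1.1, 0.9]
gripper_width: 0.408
grasp_force: 1.7
```

Emit:
jog_arm(
  motion=[
    [0,0,0.004,0,-0.6,0,35],
    [0,0,0.008,0,-1.2,0,35],
    [0,0,0.008,0,-1.2,0,35],
  ],
)

```text
t: 45.5
eef_pos: [0.6228, 0.2438, 0.0197]
tool_rot: [-0.0, -0.484, 0.875, 0.0]
contact_force: [-5.2, 1.7, 0.7]
gripper_width: 0.41
grasp_force: 2.5
```

Emit:
jog_arm(
  motion=[
    [0,0,0.002,0,-0.3,0,35],
    [0,0,0.002,0,-0.3,0,35],
  ],
)

```text
t: 45.75
eef_pos: [0.6229, 0.2437, 0.0197]
tool_rot: [-0.0, -0.483, 0.876, 0.0]
contact_force: [-5.2, 2.8, 0.5]
gripper_width: 0.411
grasp_force: 2.7
```

```bash
python3 -c "
from h import *
stat()
print(bot.get_obs()['grasp_force'])"
```

```text
t 45.9 pos [0.6229 0.2437 0.0197] yaw -122.22 Ftool [ 1.25  5.31 -1.06]
C in tool [152.3   0.2]
{'wrench_grip': array([0.59058866, 0.19990651]), 'worm': array([0.55767085, 0.15293477])} handle ang 59.97
2.7036362659418955
```

Emit:
jog_arm(
  motion=[
    [0,0,0,0,3,0,35],
    [0,0,0,0,6.5,0,35],
    [0,0,0,0,6.5,-10,35],
    [0,0,0,0,6.5,-40,35],
    [0,0,0,30,6.5,-62,35],
    [0,0,0,70,6.5,-62,35],
    [0,0,0,70,6.5,-62,35],
    [0,0,0,70,6.5,-62,35],
  ],
)

```text
t: 47.0
eef_pos: [0.5815, 0.1882, 0.0826]
tool_rot: [0.001, -0.483, 0.876, -0.0]
contact_force: [-0.3, -0.4, 0.6]
gripper_width: 0.411
grasp_force: 0.0
```

```bash
cat > cmp.py <<'E'
from reg import *
def load(n):
    z=np.load(n+'.npz');return cv2.imread(f'pics/{n}.png'),dict(camera_matrix=z['K'],Tw=z['T'])
print(bot.get_obs()['eef_pos'],bot.get_obs()['contact_force'])
p,p2=scan('wrist','w20.png');np.savez('w20.npz',K=p2['camera_matrix'],T=p2['Tw'])
imA,qA=load('w11');imB,qB=load('w20')
A=patch(imA,qA,-59)
n=401;yy,xx=np.mgrid[:n,:n];r=np.hypot(yy-200,xx-200)*.25;u=-(yy-200)*.25
head=((u<-20)&(r<48)).astype(np.uint8)*255
d=-98.5
for k in range(3):
    B=patch(imB,qB,d);c,a,t=ecc(A,B,head);print(d,c,a,t);d-=a
B=patch(imB,qB,d);c,a,t=ecc(A,B,head)
M=np.float32([[np.cos(np.radians(a)),-np.sin(np.radians(a)),t[0]],[np.sin(np.radians(a)),np.cos(np.radians(a)),t[1]]])
B=cv2.warpAffine(B,M,(n,n),flags=cv2.INTER_CUBIC|cv2.WARP_INVERSE_MAP)
G=lambda i:cv2.cvtColor(i,cv2.COLOR_BGR2GRAY)
for nm,(u0,u1,v0,v1) in {'head':(-45,-25,-15,15),'slidroot':(-28,-12,8,30),'fixed':(-15,25,-30,-10)}.items():
    r0,r1=200-int(u1*4),200-int(u0*4);c0,c1=200-int(v1*4),200-int(v0*4)
    m=16;r0=max(r0,m);r1=min(r1,n-m);f=lambda i:cv2.GaussianBlur(G(i),(0,0),1.5)
    R_=cv2.matchTemplate(f(B)[r0-m:r1+m,c0-m:c1+m],f(A)[r0:r1,c0:c1],cv2.TM_CCOEFF_NORMED)
    _,mx,_,l=cv2.minMaxLoc(R_);print(nm,'shift mm: v',-(l[0]-m)/4,'u',-(l[1]-m)/4,round(mx,3))
E
python3 cmp.py
```

```text
[0.5814784  0.18819664 0.08261231] [-0.25724643 -0.36568979  0.6434855 ]
wrist nut_centre 0.61 [262.5 103.5] [0.5436 0.1131 0.026 ]
wrist wrench_grip 0.89 [274.2 256.7] [0.5917 0.2022 0.026 ]
wrist worm 0.93 [277.8 168.8] [0.557  0.1517 0.0295]
wrist jaw_centre 0.56 [262.5 102.3] [0.5432 0.1125 0.026 ]
-98.5 0.9107984299119293 -0.061587386 [-2.5917912  4.763463 ]
-98.438416 0.9104576595808691 0.42385945 [0.159212  3.5027447]
-98.862274 0.9098089772371036 -0.5263833 [-4.376418   6.3554544]
head shift mm: v -0.25 u 0.0 0.947
slidroot shift mm: v 0.0 u 0.5 0.951
fixed shift mm: v 0.0 u 0.0 0.915
```

Emit:
jog_arm(
  motion=[
    [0,0,0,0,0,-40,35],
    [0,0,0,-20,0,-80,35],
    [0,0,0,-20,0,-80,35],
    [0,0,0,-20,0,-80,35],
  ],
)

```text
t: 47.85
eef_pos: [0.5906, 0.2045, 0.1611]
tool_rot: [-0.001, -0.483, 0.876, 0.0]
contact_force: [0.2, 0.4, -0.7]
gripper_width: 0.407
grasp_force: 0.0
```

```bash
python3 -c "
from station import bot
print(bot.get_obs()['contact_force'],bot.hand_in())"
```

```text
the job is handed in; nothing more can be done
[ 0.15606986  0.38251508 -0.66118128] None
```

The job is handed in at about 48 s: I closed the wrench's jaw snug on the locknut, then swung it about 0.69 rad clockwise until the push force rose from about 3.5 N to 5.3 N at the stop. The wrench was left lying on the nut, with no jaw opening seen in the last camera check.

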